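# Hold the tin drum's new bottom home in the sprung ring

### The job

The blue tin drum box has a newly fitted bottom that must be held home on the press anvil while its joint sets. First, with the drum standing on the bench, press its hinged lid shut until it snaps past the catch, so that the shell keeps its shape; then stand the drum upright in the sprung ring cradle and press it down against the springs until its bottom bears on the fixed steel anvil inside, without crushing the tin. Finish while still holding the drum down there, and leave the other things on the bench where they are.

Things in the scene. Friction and masses are not known exactly. Their poses are not given: they have to be found in the camera images.
- drum_mid (a point): centre of the blue toy drum box, 37 mm above its underside (half-way up). Blue shell 58 mm across with mustard hoops 60 mm across and 6 mm high at the foot and below the lid; 66 mm high without the lid, 74 mm with the lid shut; loose, about 0.15 kg, stands upright on the bench. Its +z is up, its +x points from the centre to the lid's hinge, its -x to the brass spring catch (which stands out to 37 mm from the centre), so it is best gripped across y, on the blue shell
- drum_foot (a point): centre of the underside of the drum
- drum_lid (a joint): angle of the drum's lid in rad: 0 shut, grows as the lid's catch side lifts. The lid (mustard rim, cream top, 60 mm across, 8 mm thick) turns on a stiff hinge at 31 mm on the drum's +x side, 66 mm above the foot, and stays where it is left; between about 0.13 and 0.07 rad it must be forced past the sprung catch (about 5 to 8 N pressed down near lid_edge), then it snaps to 0 and stays shut
- lid_edge (a point): point on the top face of the lid, 25 mm from the lid's centre on the catch side (5 mm in from the edge opposite the hinge); moves with the lid; with the lid shut it lies at x = -25 mm, z = 74 mm in the drum's frame
- ring_seat (a point): centre of the aluminium ring's seat, on which the drum's foot stands; moves with the ring; 55 mm above the bench when the ring is up. A flared wall 9 mm high above the seat opens from 63 mm across at the seat to 72 mm at the mouth. Three shoulder screws 50 mm from the axis; their heads end 58 mm above the bench. The ring stands on a steel base plate 130 mm square and 12 mm thick, fixed to the bench
- ring (a joint): how far the ring is pressed down, in m: 0 up; the springs push up with about 4.5 N at 0, rising by 0.7 N per mm to about 11.5 N at 0.010. The drum's bottom meets the anvil at 0.010
- anvil_top (a point): centre of the top face of the fixed steel anvil, 38 mm across, inside the ring, 45 mm above the bench, 10 mm below the seat of the raised ring
- car: bystander: mustard tin racing car, 165 mm long, 74 mm wide, 60 mm high; origin under its middle
- steering_wheel: bystander: chrome toy steering wheel, 43 mm across, lying flat
- stick: bystander: boxwood burnishing stick, 165 mm long, 15 mm thick, lying along its x
- tab_tray: bystander: wooden tray 90 x 130 x 18 mm with the steel tab set
- wax_tin: bystander: flat round steel tin with green lid, 75 mm across, 30 mm high
- hammer: bystander: small hammer, 220 mm long, lying along its x
- cork_block: bystander: cork block 90 x 55 x 30 mm
There are look-alikes about, which are no part of the job. Of the things like the part that bears ring_seat, leave any that is green, pink or red; of the rest the larger one is meant.

How it is judged:
On the way, in this order (a step that is already met when the one before it is completed fails the run):
1. with the drum standing on the bench, its lid is pressed shut past the catch (value of joint drum_lid below 0.035 rad and height (world z) of drum_foot below 0.015 m), for 0.2 s.
2. the drum stands upright on the ring's seat, lid shut (horizontal distance between drum_foot and ring_seat below 0.005 m and distance between drum_foot and ring_seat below 0.006 m and angle between drum_foot's own z axis and vertical below 0.08 rad and value of joint drum_lid below 0.035 rad), for 0.1 s.
At the end, for the whole second after the job is handed in: The robot still holds the drum (at least 3 N on it) down in the ring: the ring is pressed down at least 8.5 mm and the drum's bottom bears on the anvil with at least 0.5 N; the drum is centred on the seat within 5 mm, upright within 0.06 rad, still, and its lid is shut (below 0.035 rad) (value of joint ring above 0.0085 m and contact force between drum and anvil above 0.5 N and (contact force between drum and the fingers above 3 N or contact force between drum and the arm above 3 N) and horizontal distance between drum_foot and ring_seat below 0.005 m and distance between drum_foot and ring_seat below 0.006 m and angle between drum_foot's own z axis and vertical below 0.06 rad and value of joint drum_lid below 0.035 rad and linear speed of drum below 0.02 m/s); the arm keeps its last pose, push and grip.
It fails at once if the drum is crushed against the anvil (over 60 N) (contact force between drum and anvil above 60 N).
It fails at once if another thing on the bench is moved more than 25 mm (distance of any of car, steering_wheel, stick, tab_tray, wax_tin, hammer, cork_block from where it was at the start of the episode above 0.025 m).
It also fails if it takes over 58 s, if anything falls off the work surface, if the arm or the gripper's body presses on something with over 40 N, if the wrist force passes 120 N, or if a joint passes its speed limit or range.

### The arm

A 6-joint arm with a two-finger parallel gripper is mounted at the origin on the work surface. World frame = base frame: x ahead of the robot, y to its left, z up, the work surface at z = 0. Lengths are in m, angles in rad, forces in N, time in s.
With the tool pointing down it reaches from about 0.375 to 0.9 m from the base axis. Payload 3.1 kg.
Tool frame: the origin (TCP) lies at the very end of the fingers, on their centre line; the grasp point (between the pads) lies 19 mm behind it; z points along the fingers, y is the direction in which the jaws open and shut (so a half turn about z gives the same grasp; the last joint's range is limited). The gripper opens to 87 mm and grips with 3 to 60 N. Pads are 19 mm wide; open, the fingers measure 117 mm over their backs; the gripper's body (75 mm by 190 mm) begins 51 mm behind the grasp point.
Start: joints at [-1.373, 0.527, 1.433, -0, 1.181, -0.178], TCP at [0.23, -0.581, 0.201] pointing down, gripper open.
Joint ranges: [-3.08, 3.08], [-0.75, 2.2], [0.22, 2.44], [-1.43, 4.57], [0, 2.65], [-2.85, 2.85]. Speed limits (rad/s): [2.79, 2.79, 3.14, 3.14, 3.14, 3.14].

### API

Orientations are given as a unit quaternion [x, y, z, w].
In Python, from rig import robot gives the robot as it stands.
- The arm moves only by the tool arm_command, never from a script. Its argument "targets" is a list of rows, each a list of 5 numbers: the shift along the tool's x, y, z in cm, then the turn about the tool's z in rad, then the finger opening in cm, from 0 to 8.7. In form: [[dx, dy, dz, spin, hand], ...]. A call has 1 to 5 rows; each row is the pose to reach, as a shift and turn from the pose commanded when the call began, along the tool's axes at that moment; what a row does not reach only later rows make up. A row lasts 1/8 s, in which the tool goes at most 62.5 mm and 10.7 degrees, less where a joint would pass 70% of its speed; a pose out of reach is approached as far as the arm can. A call with a gripper value outside its range is refused whole. The fingers move at their own pace and stop on an object; "newtons" is the grip in N (left out, the last holds). Time passes only in rows, so rows that repeat a pose let the fingers close. It gives the time, the measured TCP pose, the force and the opening at its end, in the units of the state.
- robot.get_obs(): the state, without advancing time (a new reading comes with each control period).
- robot.camera(name): name is "scene" or "top" or "wrist"; returns (picture, depth): 384x512x3 uint8, red, green, blue; 384x512 float32, m along the optical axis (not along the pixel's ray), 0 where there is no reading.
- robot.camera_model(name): a dict with "mtx" (3x3 intrinsics, pixels), "extrinsics" (4x4, takes a point from world to camera coordinates). Camera axes: x right, y up, looking along -z (the intrinsics and any distortion apply to the point x, -y, -z); pixel columns grow to the right and rows downward; lengths in m; the calibration is good to about 2 mm. A picture is of the moment at which its call begins: read the wrist's pose just before it. camera_model takes no time and is no camera call; for the wrist camera it gives the pose at the moment of the call.
- robot.hand_in(): hands the job in, once; it reports no verdict.
The state is a dict: "time": time; "q": joint angles; "joint_velocities": joint speeds; "joint_torque": joint torques, N m; "position": TCP position; "tool_rot": TCP orientation; "ft_force": force on the tool from outside, world axes, zero at the start; "moment": the same for the moment, N m; "grip_width": finger opening in m.
Only numpy, scipy, OpenCV 4.12 (cv2) and the standard library are available. Lean on these libraries where they do the work, as an engineer would, in place of code of your own. Each camera call takes 0.05 s, during which the arm holds its last target.

## Working session

There is one attempt and no reset: what is moved stays moved. The work goes in short steps, Python scripts to look and compute and a tool call to move; the robot and the scene stay as the last step left them, time stands still between calls to the robot, and variables do not carry over. Pictures are saved under pics/ and viewed, and the job is handed in when it is done.

Besides the shell and the picture viewer there is one more tool, called after "Request:" as a command line: name --pt "numbers of a row" for each row, then --argument value for the rest. arm_command: Moves the arm, as the interface text tells. Its arguments: {"type":"object","properties":{"targets":{"type":"array","items":{"type":"array","items":{"type":"number"}}},"newtons":{"type":"number"}},"required":["targets"]}

```bash
ls; mkdir -p pics
cat > h.py <<'E'
import numpy as np, cv2
from rig import robot
np.set_printoptions(precision=4,suppress=True)
def snap(name,fn,crop=None,scale=1):
    m=robot.camera_model(name); p,d=robot.camera(name)
    np.savez('pics/'+fn+'.npz',p=p,d=d,K=m['mtx'],E=m['extrinsics'])
    show(fn,crop,scale,fn); return m
def show(src,crop,scale,out):
    z=np.load('pics/'+src+'.npz'); p=z['p']
    if crop: p=p[crop[1]:crop[3],crop[0]:crop[2]]
    p=cv2.resize(p,None,fx=scale,fy=scale,interpolation=cv2.INTER_CUBIC)
    cv2.imwrite('pics/'+out+'.png',p[:,:,::-1])
def cloud(src):
    z=np.load('pics/'+src+'.npz'); d=z['d'];K=z['K'];E=z['E']
    v,u=np.mgrid[:d.shape[0],:d.shape[1]]
    c=np.stack([(u-K[0,2])/K[0,0]*d,-(v-K[1,2])/K[1,1]*d,-d],-1)
    w=(c-E[:3,3])@E[:3,:3]
    w[d==0]=np.nan
    return w,z['p']
E
python3 - <<'E'
from h import *
for n in ['top','scene']:
    m=snap(n,n+'0',None,1.5); print(n,m)
print(robot.get_obs())
E
```

```text
pics
top {'mtx': array([[480.3858,   0.    , 253.014 ],
       [  0.    , 480.3858, 190.2593],
       [  0.    ,   0.    ,   1.    ]]), 'extrinsics': array([[-0.0037, -0.9999,  0.0148, -0.0031],
       [ 0.9893, -0.0015,  0.1462, -0.4769],
       [-0.1461,  0.0152,  0.9892, -1.5498],
       [ 0.    ,  0.    ,  0.    ,  1.    ]])}
scene {'mtx': array([[407.1716,   0.    , 255.9055],
       [  0.    , 407.1716, 191.3489],
       [  0.    ,   0.    ,   1.    ]]), 'extrinsics': array([[ 0.065 ,  0.9978, -0.009 , -0.0453],
       [-0.8484,  0.06  ,  0.526 ,  0.3614],
       [ 0.5254, -0.0266,  0.8505, -1.4513],
       [ 0.    ,  0.    ,  0.    ,  1.    ]])}
{'time': 0.1, 'q': array([-1.3725,  0.5284,  1.4338, -0.    ,  1.1814, -0.1785]), 'joint_velocities': array([ 0.0002, -0.0029,  0.0001, -0.0001,  0.0002,  0.0007]), 'joint_torque': array([  0.0006, -44.0984, -17.7151,   0.0636,   0.0534,  -0.    ]), 'position': array([ 0.2299, -0.5804,  0.2   ]), 'tool_rot': array([ 0.9823,  0.1873, -0.    , -0.001 ]), 'ft_force': array([ 0.2218, -0.2831, -0.4505]), 'moment': array([ 0.0053,  0.0453, -0.0021]), 'grip_width': 0.08700070863714783}
```

View pics/top0.png

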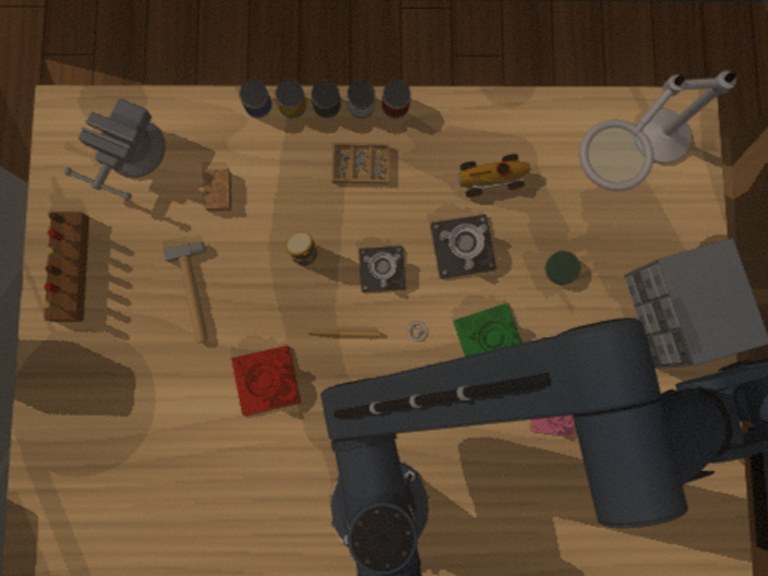

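View pics/scene0.png

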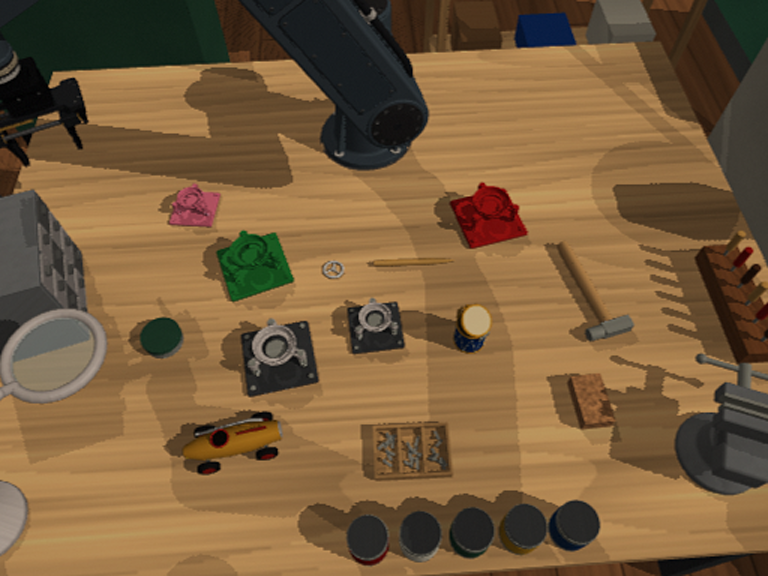

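Run:
```python
from h import *
show('top0',(180,140,230,190),12,'td'); show('scene0',(290,190,350,245),12,'sd'); show('top0',(280,135,340,195),10,'tr')
w,p=cloud('top0')
for n,(a,b,c,d) in {'drum':(185,150,220,180),'ring':(285,140,335,190)}.items():
    q=w[b:d,a:c].reshape(-1,3)
    if n=='drum':
        s=q[q[:,2]>.03]; print(n,len(s),s.min(0),s.max(0),s.mean(0))
        for lo in np.arange(.03,.14,.01):
            t=s[(s[:,2]>lo)&(s[:,2]<lo+.01)]
            if len(t): print(lo,len(t),t.mean(0),t.min(0),t.max(0))
    else:
        s=q[(q[:,2]>.006)&(q[:,2]<.02)];print('base',s.min(0),s.max(0),s.mean(0), cv2.minAreaRect((s[:,:2]*1000).astype(np.float32)))
        s=q[(q[:,2]>.05)];print('ring',len(s),s.min(0),s.max(0),s.mean(0))
        s=q[(q[:,2]>.038)&(q[:,2]<.05)];print('anvil',len(s),s.min(0),s.max(0),s.mean(0))
w,p=cloud('scene0')
q=w[195:240,295:335].reshape(-1,3); s=q[(q[:,2]>.02)]
for lo in np.arange(.02,.14,.01):
    t=s[(s[:,2]>lo)&(s[:,2]<lo+.01)]
    if len(t): print('sc',lo,len(t),t.mean(0),t.min(0),t.max(0))
q=w[205:270,155:220].reshape(-1,3)
s=q[(q[:,2]>.006)&(q[:,2]<.02)];print('base',s.min(0),s.max(0),s.mean(0), cv2.minAreaRect((s[:,:2]*1000).astype(np.float32)))
s=q[(q[:,2]>.05)];print('ring',len(s),s.min(0),s.max(0),s.mean(0))
s=q[(q[:,2]>.038)&(q[:,2]<.05)];print('anvil',len(s),s.min(0),s.max(0),s.mean(0))
```

```text
drum 322 [0.5237 0.1355 0.0317] [0.5875 0.1968 0.1044] [0.5527 0.1635 0.0803]
0.03 7 [0.5315 0.1652 0.0356] [0.5274 0.1382 0.0317] [0.5455 0.1841 0.0396]
0.04 9 [0.5342 0.1521 0.0453] [0.5264 0.1372 0.04  ] [0.5494 0.1767 0.0499]
0.05 6 [0.5377 0.1484 0.0563] [0.5271 0.1399 0.0519] [0.5537 0.1595 0.0597]
0.060000000000000005 71 [0.5396 0.1562 0.0651] [0.5237 0.1357 0.06  ] [0.5715 0.1909 0.07  ]
0.07 41 [0.5707 0.1732 0.0758] [0.5252 0.1355 0.0701] [0.5875 0.1968 0.0799]
0.08000000000000002 90 [0.5632 0.1713 0.0855] [0.5347 0.1407 0.0802] [0.5858 0.1952 0.0899]
0.09000000000000001 78 [0.5504 0.1603 0.0948] [0.5327 0.14   0.0901] [0.5768 0.1849 0.0999]
0.1 20 [0.5441 0.1555 0.1019] [0.5324 0.1395 0.1   ] [0.5612 0.1742 0.1044]
base [ 0.4847 -0.2812  0.006 ] [ 0.6546 -0.1126  0.0199] [ 0.5647 -0.1912  0.0118] ((567.4664306640625, -196.75375366210938), (161.59844970703125, 175.88552856445312), 85.23277282714844)
ring 340 [ 0.5142 -0.2395  0.0501] [ 0.6104 -0.1397  0.0736] [ 0.5721 -0.1952  0.0578]
anvil 116 [ 0.5157 -0.2195  0.0382] [ 0.5962 -0.1403  0.05  ] [ 0.5694 -0.1928  0.0454]
sc
[... 457 characters left out ...]
0.5734 0.1788 0.077 ] [0.5259 0.1459 0.0711] [0.5889 0.2017 0.08  ]
sc 0.07999999999999999 151 [0.568  0.1742 0.085 ] [0.5434 0.1447 0.0801] [0.5892 0.1991 0.0895]
sc 0.09 151 [0.5523 0.1652 0.0948] [0.5339 0.1426 0.0901] [0.5791 0.1913 0.0999]
sc 0.09999999999999999 14 [0.5465 0.1567 0.1014] [0.537  0.1451 0.1002] [0.5598 0.1669 0.104 ]
base [ 0.4793 -0.2633  0.006 ] [ 0.6448 -0.1063  0.0191] [ 0.5846 -0.1863  0.0119] ((569.0963134765625, -190.6225128173828), (156.73773193359375, 162.42640686035156), 82.89754486083984)
ring 523 [ 0.5143 -0.2362  0.05  ] [ 0.6118 -0.1352  0.0667] [ 0.5709 -0.1909  0.0574]
anvil 159 [ 0.5238 -0.2345  0.0397] [ 0.6113 -0.1357  0.0496] [ 0.575  -0.1892  0.045 ]
```

View pics/td.png

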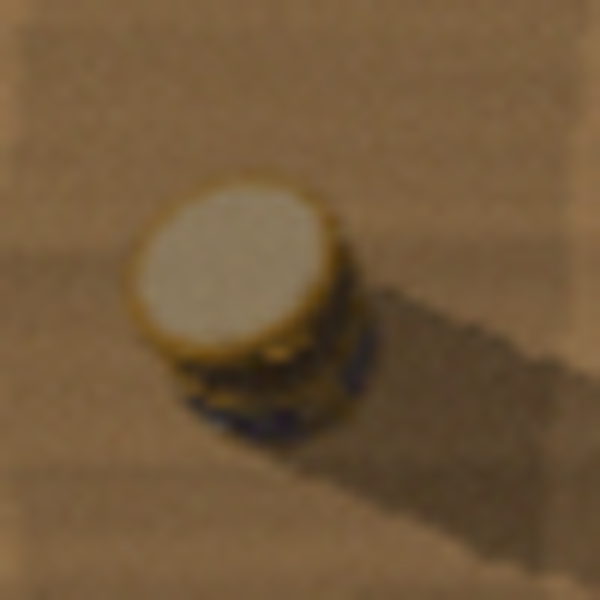

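View pics/sd.png

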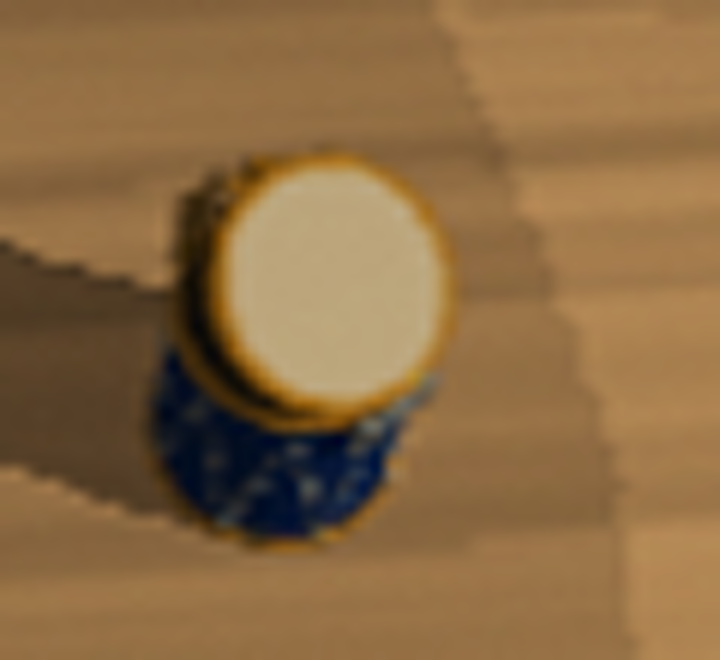

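View pics/tr.png

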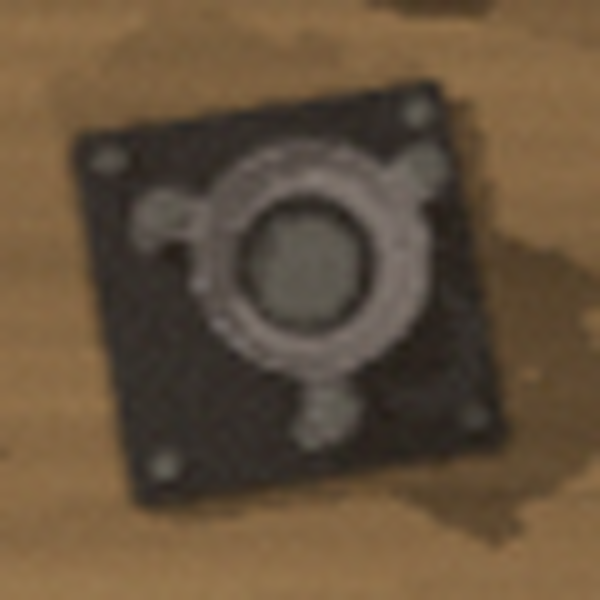

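```bash
cat >> h.py <<'E'
def ray(src,u,v,z):
    m=np.load('pics/'+src+'.npz');K=m['K'];E=m['E']
    R=E[:3,:3]; o=-R.T@E[:3,3]; d=R.T@np.array([(u-K[0,2])/K[0,0],-(v-K[1,2])/K[1,1],-1])
    return o+d*(z-o[2])/d[2]
E
python3 - <<'E'
from h import *
show('scene0',(155,205,215,265),10,'sr')
for s,(a,b,c,d) in {'top0':(185,150,215,180),'scene0':(300,195,335,240)}.items():
    w,p=cloud(s); pp=p[b:d,a:c].reshape(-1,3).astype(int); q=w[b:d,a:c].reshape(-1,3)
    m=(q[:,2]>.074)
    # cream: less saturated
    hsv=cv2.cvtColor(p,cv2.COLOR_RGB2HSV)[b:d,a:c].reshape(-1,3)
    m&=hsv[:,1]<120
    t=q[m]
    for _ in range(3):
        A=np.c_[t[:,:2],np.ones(len(t))]; k=np.linalg.lstsq(A,t[:,2],rcond=None)[0]; r=A@k-t[:,2]; t=t[abs(r)<2.5*r.std()+1e-4]
    g=k[:2]; print(s,len(t),t.mean(0),'tilt',np.arctan(np.hypot(*g)),'hinge dir deg',np.degrees(np.arctan2(-g[1],-g[0])),r.std())
print('anvil top',ray('top0',280+30.5-.5,135+26.5-.5,.045))
E
```

```text
top0 136 [0.5625 0.1701 0.087 ] tilt 0.4838250196708605 hinge dir deg 36.86783705459098 0.003197000307673362
scene0 250 [0.5617 0.1738 0.0884] tilt 0.49496826081300965 hinge dir deg 36.38390666489245 0.0018294435333811015
anvil top [ 0.5732 -0.1934  0.045 ]
```

View pics/sr.png

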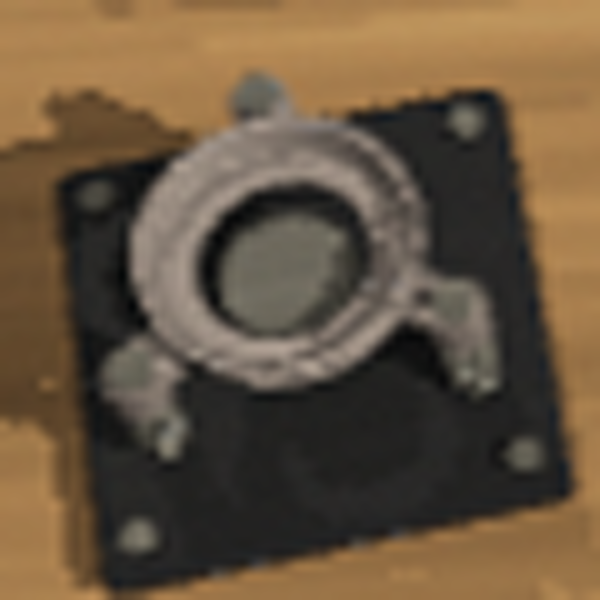

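```bash
cat >> h.py <<'E'
from scipy.spatial.transform import Rotation as Ro
def to(x,y,z,deg=None):
    o=robot.get_obs(); R=Ro.from_quat(o['tool_rot']).as_matrix()
    th=np.degrees(np.arctan2(R[1,0],R[0,0]))
    d=R.T@(np.array([x,y,z])-o['position'])*100
    print('t',o['time'],'pos',o['position'],'th',th,'F',o['ft_force'],'w',o['grip_width'],'shift cm',d,'spin',None if deg is None else np.radians(th-deg))
E
python3 -c "
from h import *
to(.5383,.1544,.2,36.6); to(.45,-.17,.25,11)"
```

```text
t 0.1 pos [ 0.2299 -0.5804  0.2   ] th 21.590705356379825 F [ 0.2218 -0.2831 -0.4505] w 0.08700070863714783 shift cm [ 55.7201 -56.978    0.126 ] spin -0.261961609933121
t 0.1 pos [ 0.2299 -0.5804  0.2   ] th 21.590705356379825 F [ 0.2218 -0.2831 -0.4505] w 0.08700070863714783 shift cm [ 35.5742 -30.0731  -4.9327] spin 0.1848426785774274
```

Request:
arm_command --pt "4.5 -3.8 -1 0.04 8.7" --pt "9 -7.6 -2 0.08 8.7" --pt "13.5 -11.4 -3 0.12 8.7" --pt "18 -15.2 -4 0.16 8.7" --pt "22.5 -19 -5 0.185 8.7"

```text
time: 0.72
position: [0.3698, -0.3197, 0.2509]
tool_rot: [0.995, 0.095, -0.0, -0.0]
ft_force: [-0.1, -0.4, -0.4]
grip_width: 0.0868
```

Request:
arm_command --pt "3.5 -4.5 0 0 8.7" --pt "7 -9 0 0 8.7" --pt "10 -13 0 0 8.7" --pt "10 -13 0 0 8.7"

```text
time: 1.23
position: [0.443, -0.1717, 0.2506]
tool_rot: [0.995, 0.099, -0.0, -0.001]
ft_force: [0.8, -0.9, -0.1]
grip_width: 0.087
```

```bash
python3 -c "
from h import *
to(.45,-.17,.25,11); m=snap('wrist','w1',None,1.5); print(m)"
```

```text
t 1.225 pos [ 0.443  -0.1717  0.2506] th 11.315304381360605 F [ 0.8003 -0.9361 -0.0595] w 0.08699863699637957 shift cm [ 0.7161 -0.0272  0.0556] spin 0.00550309960070639
{'mtx': array([[301.6405,   0.    , 253.855 ],
       [  0.    , 301.6405, 196.0006],
       [  0.    ,   0.    ,   1.    ]]), 'extrinsics': array([[ 0.1953, -0.9807, -0.0027, -0.254 ],
       [ 0.95  ,  0.1899, -0.248 , -0.345 ],
       [ 0.2438,  0.0459,  0.9687, -0.5374],
       [ 0.    ,  0.    ,  0.    ,  1.    ]])}
```

View pics/w1.png

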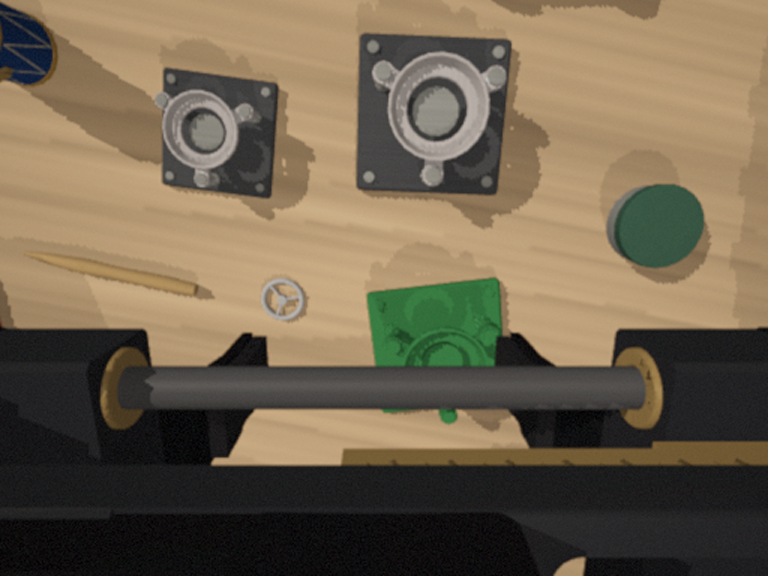

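Run:
```python
from h import *
show('w1',(235,15,345,135),5,'w1r')
w,p=cloud('w1'); q=w[20:130,235:345].reshape(-1,3)
s=q[(q[:,2]>.053)&(q[:,2]<.068)]
c=np.array([.573,-.192])
r=np.hypot(*(s[:,:2]-c).T); s=s[(r<.042)&(r>.022)]; print(len(s))
from scipy.optimize import least_squares
# circle-of-wall points
for lo,hi in [(.053,.057),(.058,.061),(.061,.064),(.063,.066)]:
    t=s[(s[:,2]>lo)&(s[:,2]<hi)]
    k=least_squares(lambda k:np.hypot(t[:,0]-k[0],t[:,1]-k[1])-k[2],[*c,.033],loss='soft_l1',f_scale=.001).x
    print(lo,len(t),k)
q=q[(q[:,2]>.042)&(q[:,2]<.049)]; r=np.hypot(*(q[:,:2]-c).T); q=q[r<.021]; print('anvil',len(q),q.mean(0),(q.min(0)+q.max(0))/2)
```

```text
2322
0.053 1223 [ 0.5688 -0.1908  0.0295]
0.058 321 [ 0.5677 -0.1904  0.0342]
0.061 480 [ 0.5678 -0.1904  0.0362]
0.063 411 [ 0.5678 -0.1903  0.037 ]
anvil 738 [ 0.569  -0.1907  0.045 ] [ 0.569  -0.1903  0.0454]
```

View pics/w1r.png

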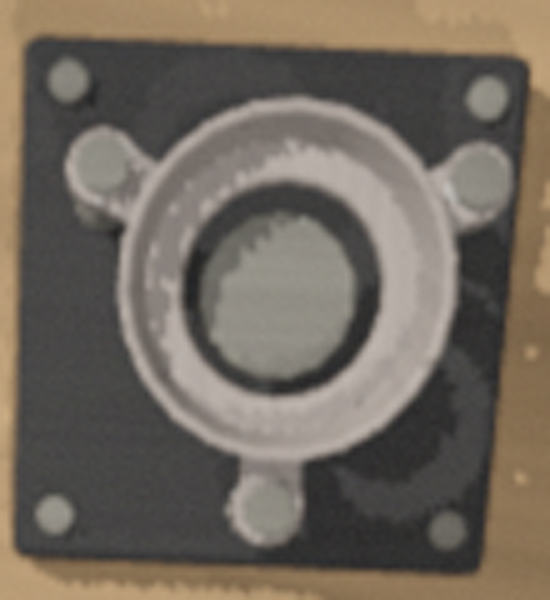

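```bash
python3 -c "
from h import *
to(.455,.09,.2,36.6)"
```

```text
t 1.275 pos [ 0.4428 -0.1735  0.2506] th 11.205414728977425 F [0.1439 0.1637 0.5827] w 0.08706788119901443 shift cm [  6.3246 -25.614    5.0611] spin -0.44321912515780054
```

Request:
arm_command --pt "1.2 -5.2 1 -0.1 8.7" --pt "2.4 -10.4 2 -0.2 8.7" --pt "3.6 -15.6 3 -0.3 8.7" --pt "4.8 -20.8 4 -0.4 8.7" --pt "6.3 -25.6 5 -0.443 8.7"

```text
time: 1.9
position: [0.4559, 0.0883, 0.2005]
tool_rot: [0.95, 0.312, -0.0, 0.0]
ft_force: [1.2, -0.2, -0.0]
grip_width: 0.0871
```

Request:
arm_command --pt "0 0 0 0 0" --pt "0 0 0 0 0" --newtons 20

```text
time: 2.15
position: [0.456, 0.0871, 0.2007]
tool_rot: [0.95, 0.312, -0.0, 0.0]
ft_force: [-0.2, -0.8, 0.1]
grip_width: 0.0743
```

Run:
```python
from h import *
to(.455,.09,.2,36.6); m=snap('wrist','w2',None,1.5)
w,p=cloud('w2')
hsv=cv2.cvtColor(p,cv2.COLOR_RGB2HSV)
q=w.reshape(-1,3); h=hsv.reshape(-1,3)
near=np.hypot(q[:,0]-.556,q[:,1]-.1675)<.06
a=q[near&(q[:,2]>.074)&(h[:,1]<110)]
t=a
for _ in range(3):
    A=np.c_[t[:,:2],np.ones(len(t))]; k=np.linalg.lstsq(A,t[:,2],rcond=None)[0]; r=A@k-t[:,2]; t=t[abs(r)<2.5*r.std()+1e-4]
g=k[:2]; print(len(t),t.mean(0),(t.min(0)+t.max(0))/2,'tilt',np.arctan(np.hypot(*g)),np.degrees(np.arctan2(-g[1],-g[0])),r.std())
s=q[near&(q[:,2]>.01)]
from scipy.optimize import least_squares
for lo in np.arange(.01,.06,.01):
    t=s[(s[:,2]>lo)&(s[:,2]<lo+.01)]
    if len(t)>10: k=least_squares(lambda k:np.hypot(t[:,0]-k[0],t[:,1]-k[1])-.029,[.556,.1675],loss='soft_l1',f_scale=.001).x; print(lo,len(t),k)
```

```text
t 2.15 pos [0.456  0.0871 0.2007] th 36.313402374601274 F [-0.2431 -0.8282  0.1376] w 0.07432513526140694 shift cm [ 0.0922 -0.2971  0.0746] spin -0.005002072191605113
2245 [0.5595 0.1729 0.0879] [0.5598 0.1732 0.0876] tilt 0.4945946274861136 34.668436910504944 0.0006339860375245354
0.01 17 [0.5528 0.1688]
0.02 18 [0.553  0.1687]
0.03 25 [0.5529 0.1689]
0.04 46 [0.5523 0.1685]
0.05 19 [0.5514 0.1691]
```

View pics/w2.png

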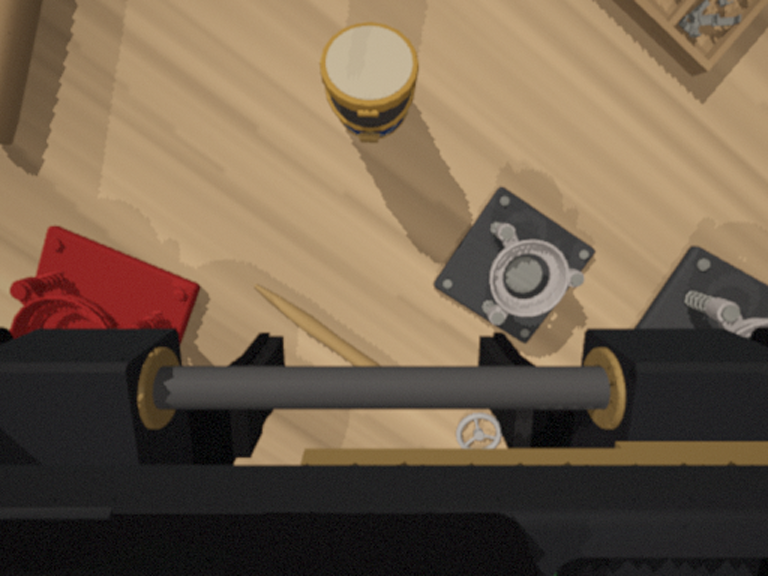

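```bash
python3 -c "
from h import *
to(.5357,.1559,.115,36)"
```

```text
t 2.2 pos [0.4561 0.0867 0.2009] th 36.25355209823623 F [-0.0248  0.4223 -0.2316] w 0.07081841497454888 shift cm [10.5089 -0.8817  8.5896] spin 0.004425318939562271
```

Request:
arm_command --pt "3.5 -0.3 0 0 0" --pt "7 -0.6 0 0 0" --pt "10.5 -0.9 0 0 0" --pt "10.5 -0.9 3 0 0" --pt "10.5 -0.9 5 0 0"

```text
time: 2.82
position: [0.5355, 0.1558, 0.15]
tool_rot: [0.95, 0.311, -0.0, 0.0]
ft_force: [-0.6, 0.0, -0.4]
grip_width: 0.0207
```

Request:
arm_command --pt "0 0 1 0 0" --pt "0 0 2 0 0" --pt "0 0 3 0 0" --pt "0 0 3.5 0 0" --pt "0 0 3.5 0 0"

```text
time: 3.45
position: [0.5348, 0.1578, 0.1157]
tool_rot: [0.95, 0.312, -0.0, -0.0]
ft_force: [-0.3, 0.4, -0.1]
grip_width: 0.0004
```

```bash
python3 -c "
from h import *
to(.5357,.1559,.115,36); snap('wrist','w3',None,1.5); snap('scene','s3',(280,170,360,240),10)"
```

```text
t 3.45 pos [0.5348 0.1578 0.1157] th 36.37356203077067 F [-0.2761  0.3797 -0.0997] w 0.00039303778720150325 shift cm [-0.0426  0.2098  0.0669] spin 0.00651988739738458
```

View pics/w3.png

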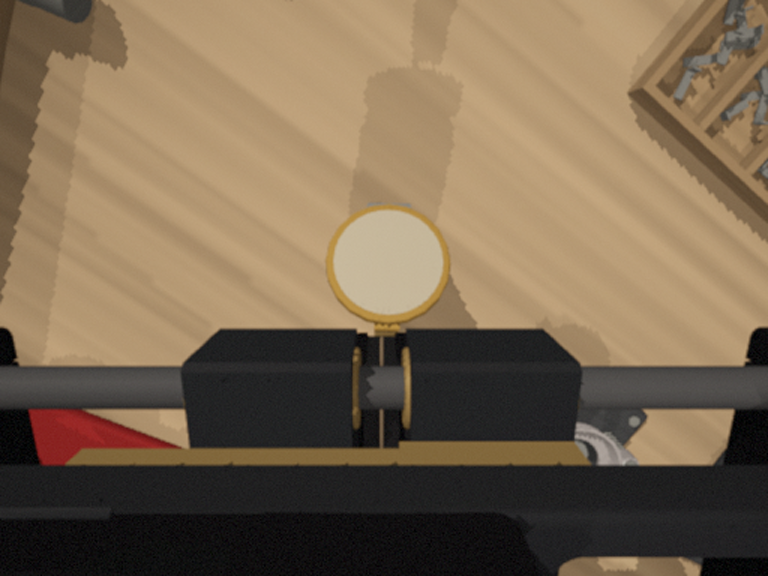

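View pics/s3.png

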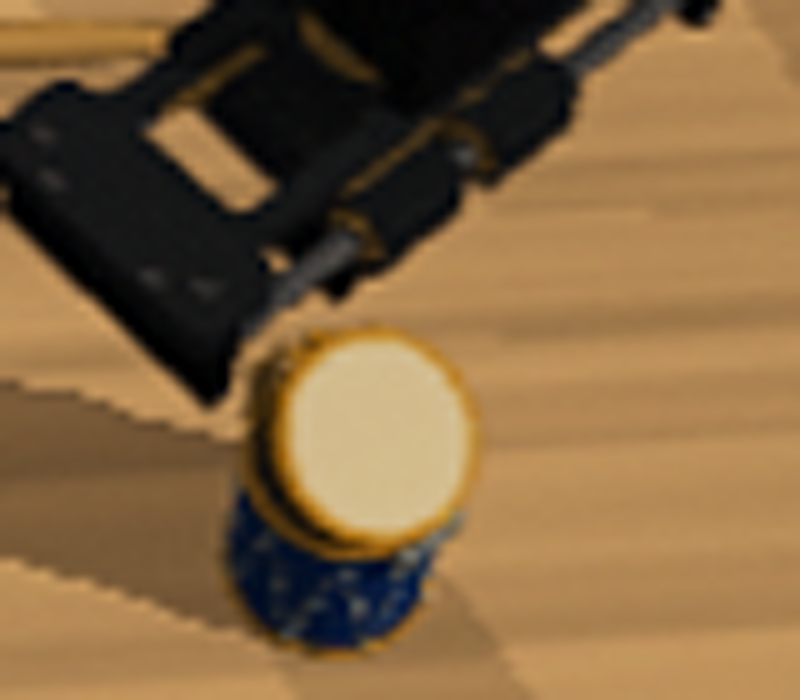

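Run:
```python
from h import *
z=np.load('pics/w3.npz');K=z['K'];E=z['E']
o=robot.get_obs(); p=o['position']; R=Ro.from_quat(o['tool_rot']).as_matrix()
print('cam in tool',R.T@(-E[:3,:3].T@E[:3,3]-p))
def pr(P):
    c=E[:3,:3]@P+E[:3,3]; return K[0,0]*c[0]/-c[2]+K[0,2], K[1,1]*-c[1]/-c[2]+K[1,2]
print('tcp px*1.5',np.array(pr(p))*1.5)
w,im=cloud('w3'); 
for n,(u,v) in {'lid c':(388,264),'lid catch rim':(388,320),'catch':(388,330),'hinge rim':(388,207),'finger':(370,350),'left':(330,264),'right':(447,264)}.items():
    a=w[int(v/1.5),int(u/1.5)]; print(n,a,'in tool cm',R.T@(a-p)*100)
```

```text
cam in tool [ 0.0663 -0.0003 -0.1833]
tcp px*1.5 [382.4822 337.8773]
lid c [0.5584 0.1723 0.0896] in tool cm [2.7196 0.217  2.6572]
lid catch rim [0.5389 0.1581 0.0997] in tool cm [0.3048 0.2114 1.6429]
catch [0.5344 0.1547 0.0982] in tool cm [-0.2589  0.2145  1.7954]
hinge rim [0.579  0.1874 0.076 ] in tool cm [5.277  0.2261 4.0173]
finger [0.539  0.1667 0.1511] in tool cm [ 0.8333 -0.4766 -3.4915]
left [0.5424 0.194  0.0891] in tool cm [ 2.7123 -2.4724  2.705 ]
right [0.575  0.1493 0.0881] in tool cm [2.6908 3.0619 2.803 ]
```

Request:
arm_command --pt "0.3 0.2 0.5 0 0" --pt "0.3 0.2 1.2 0 0" --pt "0.3 0.2 1.8 0 0" --pt "0.3 0.2 2.4 0 0" --pt "0.3 0.2 3.0 0 0"

```text
time: 4.18
position: [0.5384, 0.158, 0.0853]
tool_rot: [0.95, 0.312, -0.0, -0.0]
ft_force: [-0.5, 1.0, -0.0]
grip_width: 0.0005
```

```bash
python3 -c "
from h import *
to(.5357,.1559,.115,36); snap('wrist','w4',None,1.5)"
```

```text
t 4.175 pos [0.5384 0.158  0.0853] th 36.36785031376781 F [-0.4675  1.0425 -0.0214] w 0.0004541073524118516 shift cm [-0.3424  0.0081 -2.9704] spin 0.006420199129742524
```

View pics/w4.png

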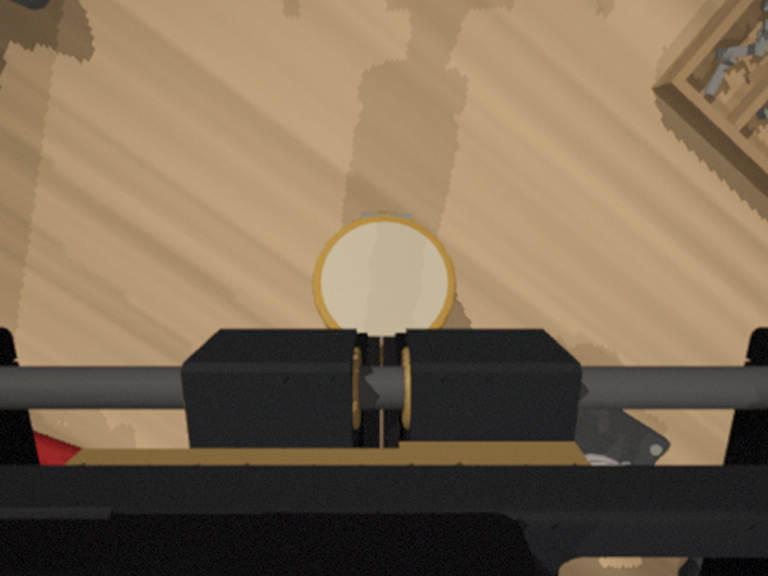

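Lid is following the fingers and the drum stays put. Continue down through the catch.

Request:
arm_command --pt "0 0 0.4 0 0" --pt "0 0 0.7 0 0" --pt "0 0 0.9 0 0"

```text
time: 4.6
position: [0.5385, 0.158, 0.0768]
tool_rot: [0.95, 0.312, 0.0, 0.0]
ft_force: [-0.6, -0.1, 0.2]
grip_width: 0.0005
```

Request:
arm_command --pt "0 0 0.1 0 0" --pt "0 0 0.2 0 0" --pt "0 0 0.3 0 0"

```text
time: 4.97
position: [0.5386, 0.158, 0.0739]
tool_rot: [0.95, 0.312, 0.0, 0.0]
ft_force: [0.1, -0.6, -0.1]
grip_width: 0.0004
```

```bash
cat >> h.py <<'E'
def lid(src,c=(.5535,.1688)):
    w,p=cloud(src); q=w.reshape(-1,3); h=cv2.cvtColor(p,cv2.COLOR_RGB2HSV).reshape(-1,3)
    t=q[(np.hypot(q[:,0]-c[0],q[:,1]-c[1])<.05)&(q[:,2]>.055)&(h[:,1]<110)&(h[:,2]>110)]
    for _ in range(4):
        A=np.c_[t[:,:2],np.ones(len(t))]; k=np.linalg.lstsq(A,t[:,2],rcond=None)[0]; r=A@k-t[:,2]; t=t[abs(r)<2*r.std()+1e-4]
    g=k[:2]; print('lid',len(t),t.mean(0),'tilt',np.arctan(np.hypot(*g)),'dir',np.degrees(np.arctan2(-g[1],-g[0])),r.std())
E
python3 -c "
from h import *
to(.5357,.1559,.115,36); snap('wrist','w5',None,1.5); lid('w5')"
```

```text
t 4.975 pos [0.5386 0.158  0.0739] th 36.374042195641884 F [ 0.0905 -0.603  -0.1123] w 0.0003933050468604093 shift cm [-0.3598  0.001  -4.1105] spin 0.0065282678553396645
lid 4839 [0.5602 0.1733 0.0836] tilt 0.36465539349346104 dir 34.54667074353532 0.000606047863419502
```

View pics/w5.png

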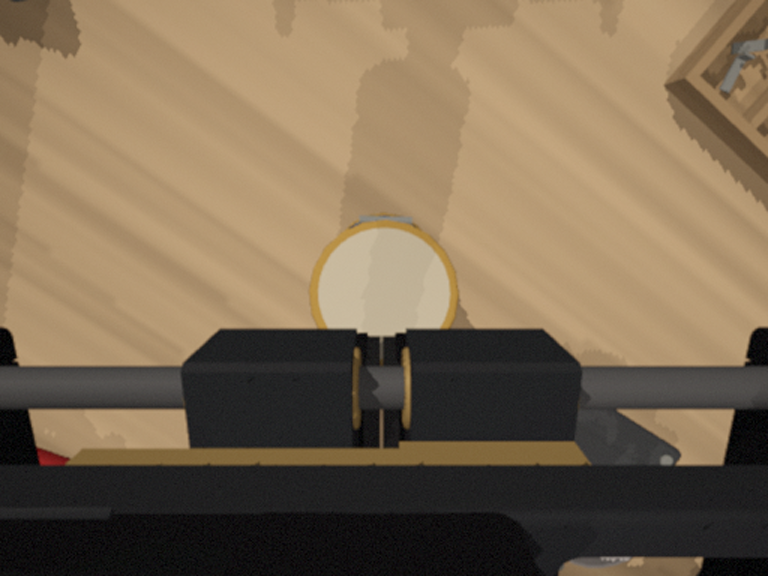

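```bash
python3 -c "
from h import *
snap('scene','s5',(280,170,360,240),10); lid('s5'); lid('w4'); lid('w3')"
```

```text
lid 207 [0.5617 0.1739 0.0839] tilt 0.3509143734020353 dir 34.29413138257897 0.0020659896904631062
lid 4899 [0.5602 0.1733 0.0876] tilt 0.49090714002540964 dir 34.597522414800615 0.0006313939740638649
lid 3840 [0.5594 0.1728 0.0881] tilt 0.4920026444860866 dir 34.773072185282714 0.000640879365845555
```

View pics/s5.png

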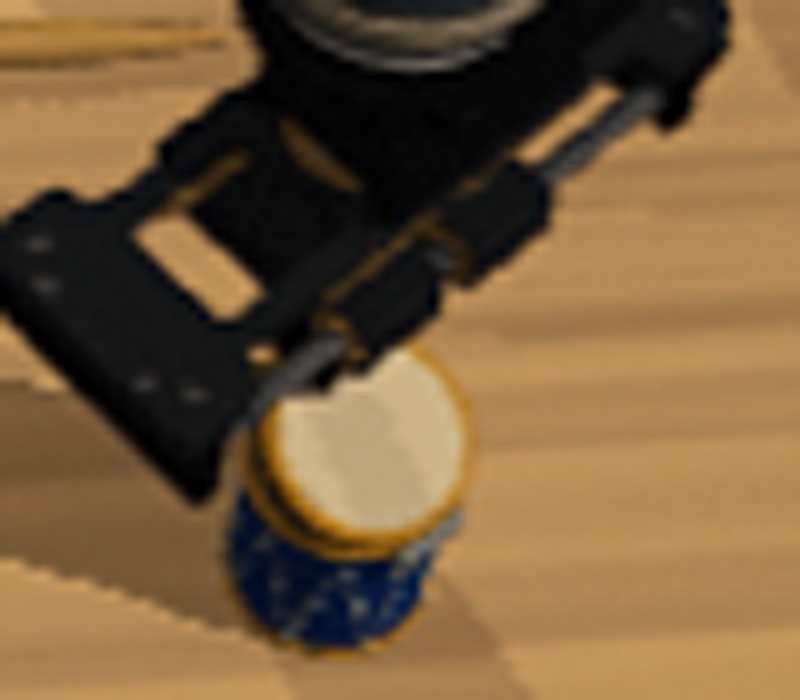

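Run:
```python
from h import *
def pr(src,P):
    z=np.load('pics/'+src+'.npz');K=z['K'];E=z['E']
    c=E[:3,:3]@P+E[:3,3]; return np.array([K[0,0]*c[0]/-c[2]+K[0,2], K[1,1]*-c[1]/-c[2]+K[1,2]])
print('s3',(pr('s3',np.array([.5348,.1578,.1157]))-[280,170])*10)
print('s5',(pr('s5',np.array([.5386,.158,.0739]))-[280,170])*10,(pr('s5',np.array([.5386,.158,.1439]))-[280,170])*10)
w,p=cloud('s5')
for u,v in [(280,360),(330,370),(400,320),(200,490),(110,220),(300,330),(380,340)]:
    print(u,v,w[170+v//10,280+u//10])
snap('top','t5',(170,130,240,190),10)
print('t5',(pr('t5',np.array([.5386,.158,.0739]))-[170,130])*10)
```

```text
s3 [310.9283 296.5738]
s5 [297.2587 386.5153] [325.3257 253.5734]
280 360 [0.5906 0.1355 0.1824]
330 370 [0.5488 0.1626 0.1004]
400 320 [0.5805 0.1665 0.1806]
200 490 [0.619  0.1134 0.1713]
110 220 [0.5621 0.0956 0.2056]
300 330 [0.5496 0.152  0.1243]
380 340 [0.5845 0.1613 0.1784]
t5 [329.095 397.016]
```

View pics/t5.png

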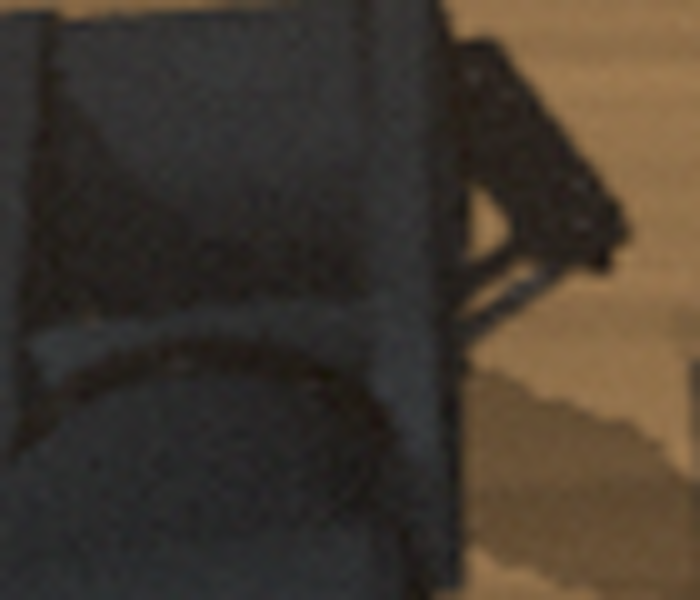

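Run:
```python
from h import *
show('w1',(130,205,380,320),3.1,'w1f')
w,p=cloud('w1')
z=np.load('pics/w1.npz');E=z['E']
# tool pose at w1
P=np.array([.443,-.1717,.2506]); th=np.radians(11.315)
R=np.array([[np.cos(th),np.sin(th),0],[np.sin(th),-np.cos(th),0],[0,0,-1]])
t=(w-P)@R*1000
for (u,v) in [(150,230),(160,226),(165,230),(170,226),(174,228),(170,250),(165,270),(160,290),(155,300),(150,305),(145,308),(140,250),(345,240),(350,290)]:
    print(u,v,t[v,u])
```

```text
150 230 [ -98.0909 -159.8981  249.8983]
160 226 [ 10.1798 -51.2136 -29.1101]
165 230 [  8.7098 -47.9643 -31.3238]
170 226 [  8.5972 -47.0657 -24.7707]
174 228 [  8.6355 -43.9741 -28.058 ]
170 250 [  32.0026  -22.8036 -107.9007]
165 270 [  26.831   -24.1031 -109.4469]
160 290 [-201.0606 -152.6437  249.9332]
155 300 [-219.1819 -162.1331  249.6829]
150 305 [-10.0926 -44.2759 -71.0957]
145 308 [-233.2118 -179.2731  248.4595]
140 250 [  32.0243  -30.959  -107.9541]
345 240 [  8.685   44.7555 -45.0205]
350 290 [ -8.8874  43.5985 -61.3403]
```

View pics/w1f.png

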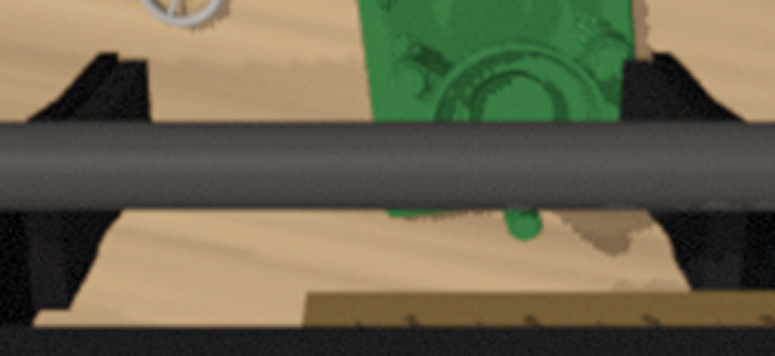

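Run:
```python
from h import *
for src,P,th in [('w1',[.443,-.1717,.2506],11.315),('w5',[.5386,.158,.0739],36.374),('w3',[.5348,.1578,.1157],36.374)]:
    w,p=cloud(src); th=np.radians(th)
    R=np.array([[np.cos(th),np.sin(th),0],[np.sin(th),-np.cos(th),0],[0,0,-1]])
    t=((w-np.array(P))@R*1000).reshape(-1,3)
    d=np.load('pics/'+src+'.npz')['d'].ravel()
    g=t[(d>0)&(d<.19)&(t[:,2]<-15)]
    h,e=np.histogram(g[:,2],bins=np.arange(-150,0,5)); print(src,[(int(a),int(b)) for a,b in zip(e,h) if b])
    f=g[g[:,2]>-60]
    for lo in range(-60,-15,4):
        s=f[(f[:,2]>=lo)&(f[:,2]<lo+4)]
        if len(s): print(lo,len(s),s.min(0),s.max(0))
```

```text
w1 [(-145, 4616), (-140, 7287), (-135, 13674), (-130, 7536), (-125, 2148), (-120, 8145), (-115, 5939), (-110, 11591), (-105, 2282), (-100, 1582), (-95, 455), (-90, 455), (-85, 504), (-80, 381), (-75, 968), (-70, 273), (-65, 179), (-60, 83), (-55, 153), (-50, 266), (-45, 191), (-40, 199), (-35, 202), (-30, 190), (-25, 145)]
-60 77 [-10.4899 -44.201  -59.9933] [ -1.4476  43.6381 -56.0187]
-56 88 [-10.3701 -54.6685 -55.3921] [ 10.9365  53.6988 -52.043 ]
-52 179 [-10.9425 -54.475  -51.9897] [ 10.592   53.6212 -48.0012]
-48 196 [-10.9817 -53.4148 -47.9975] [ 10.5719  52.9383 -44.0732]
-44 153 [-10.2189 -53.2267 -43.978 ] [ 10.5328  52.2032 -40.0366]
-40 162 [  3.312  -52.7236 -39.9516] [ 10.6498  52.085  -36.0091]
-36 161 [  0.9845 -52.7596 -35.9812] [ 10.6693  51.7665 -32.0053]
-32 155 [ -0.636  -52.2156 -31.9686] [ 10.671   51.5133 -28.0072]
-28 160 [ -2.3988 -52.9768 -27.9958] [ 10.6471  52.3513 -24.0171]
-24 98 [ -3.469  -52.6414 -23.9894] [ 10.6133  52.0196 -20.3411]
w5 [(-145, 4615), (-140, 7387), (-135, 13538), (-130, 7626), (-125, 2490), (-120, 11189), (-115, 5737), (-110, 8962), 
[... 1182 characters left out ...]
105), (-40, 120), (-35, 105), (-30, 99), (-25, 72)]
-60 2 [ -2.6093  -0.9151 -59.7683] [ -1.1178  -0.4622 -59.7399]
-56 3 [ 10.2751  -6.4837 -53.8539] [ 10.5382   5.1383 -52.7799]
-52 55 [  8.0818  -7.1535 -51.8603] [ 10.6139   5.7697 -48.0384]
-48 106 [  6.849   -7.3954 -47.9141] [ 10.841    5.9127 -44.0636]
-44 78 [  8.3362  -7.5152 -43.9875] [ 10.8838   6.1097 -40.0244]
-40 89 [  8.2776  -8.77   -39.9656] [ 10.947    6.7958 -36.008 ]
-36 96 [  8.3028  -8.9798 -35.9782] [ 10.6794   7.4367 -32.0067]
-32 80 [  8.3507  -9.1499 -31.9463] [ 10.7025   7.6293 -28.042 ]
-28 81 [  8.3952  -9.4358 -27.8874] [ 10.6668   7.8682 -24.0348]
-24 50 [  8.3565  -9.5625 -23.9879] [ 10.4912   7.9819 -20.8172]
```

Request:
arm_command --pt "-0.2 0 0.4 0 0" --pt "-0.2 0 0.8 0 0" --pt "-0.2 0 1.2 0 0" --pt "-0.2 0 1.5 0 0" --pt "-0.2 0 1.7 0 0"

```text
time: 5.75
position: [0.5363, 0.1566, 0.0569]
tool_rot: [0.95, 0.312, -0.001, 0.0]
ft_force: [-2.0, -1.4, 3.2]
grip_width: 0.0006
```

Request:
arm_command --pt "0 0 0.1 0 0" --pt "0 0 0.2 0 0" --pt "0 0 0.25 0 0" --pt "0 0 0.25 0 0"

```text
time: 6.25
position: [0.5371, 0.1569, 0.0542]
tool_rot: [0.95, 0.312, 0.0, -0.0]
ft_force: [0.6, -0.3, 0.0]
grip_width: 0.0005
```

Run:
```python
from h import *
to(.5357,.1559,.0537,36); snap('wrist','w6',None,1.5); lid('w6')
P=[.5348,.1578,.1157];w,p=cloud('w3'); th=np.radians(36.37)
R=np.array([[np.cos(th),np.sin(th),0],[np.sin(th),-np.cos(th),0],[0,0,-1]])
t=((w-np.array(P))@R*1000).reshape(-1,3)
for lo in (-75,-70,-90,-95,-100,-105,-110,-115):
    s=t[(t[:,2]>=lo)&(t[:,2]<lo+5)]; print(lo,s.min(0),s.max(0))
```

```text
t 6.25 pos [0.5371 0.1569 0.0542] th 36.37204430142242 F [ 0.6305 -0.2974  0.0447] w 0.0004529038669379815 shift cm [-0.1775 -0.0004  0.0546] spin 0.006493398023103455
lid 4620 [0.5588 0.1724 0.0744] tilt 0.0035911184652204498 dir -2.3256898464007887 0.0005623596559291833
-75 [ -7.5995  -5.6469 -74.994 ] [  7.1311   4.3931 -70.0021]
-70 [ -8.0835  -5.5356 -69.9866] [  4.3772   3.7422 -69.0119]
-90 [  2.6759  -5.6303 -89.7497] [ 11.0466   4.3585 -85.0352]
-95 [-28.6113 -82.2193 -94.9999] [ 36.5502  80.8844 -90.2037]
-100 [-25.4054 -81.0666 -99.9926] [ 37.5765  79.8618 -95.0015]
-105 [ -20.0452  -80.3964 -104.9989] [  37.7869   79.5531 -100.0034]
-110 [ -15.0044  -71.3172 -109.9988] [  37.7408   79.612  -105.001 ]
-115 [  -4.9086  -68.3899 -114.9999] [  37.9035   67.2681 -110.0019]
```

View pics/w6.png

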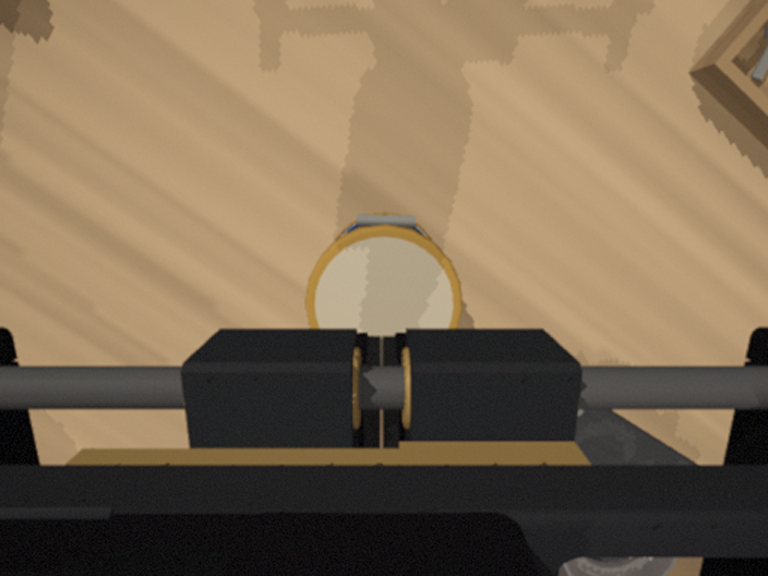

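Request:
arm_command --pt "-1 0 -4 0 4" --pt "-4 0 -8 0 8.7" --pt "-7 0 -12 0 8.7" --pt "-7 0 -12 0 8.7" --pt "-7 0 -12 0 8.7"

```text
time: 6.92
position: [0.4809, 0.1154, 0.1743]
tool_rot: [0.95, 0.312, 0.0, 0.0]
ft_force: [0.4, -0.1, -1.7]
grip_width: 0.0428
```

```bash
cat >> h.py <<'E'
from scipy.optimize import least_squares
def lidc(src,c,zl):
    w,p=cloud(src); q=w.reshape(-1,3)
    m=(np.hypot(w[...,0]-c[0],w[...,1]-c[1])<.045)&(abs(w[...,2]-zl)<.006)
    v,u=np.nonzero(m)
    hull=cv2.convexHull(np.c_[u,v].astype(np.int32))[:,0]
    P=np.array([ray(src,a,b,zl) for a,b in hull])[:,:2]
    k=least_squares(lambda k:np.hypot(P[:,0]-k[0],P[:,1]-k[1])-k[2],[*c,.03],loss='soft_l1',f_scale=.001)
    print('lid circle',k.x,np.abs(k.fun).max(),'cloud mean',w[m].mean(0))
    return k.x
E
python3 - <<'E'
from h import *
to(.5357,.1559,.0537,36); snap('wrist','w7',None,1.5); lid('w7'); lidc('w7',(.5535,.1688),.074)
to(.5535,.1688,0,36)
E
```

```text
t 6.925 pos [0.4809 0.1154 0.1743] th 36.352113355490026 F [ 0.3995 -0.1287 -1.6729] w 0.04279270474605589 shift cm [ 6.8003 -0.0171 12.0615] spin 0.006145537393546205
lid 2670 [0.554  0.1691 0.0745] tilt 0.0053950132240214894 dir 27.866609036474475 0.0006226815112906444
lid circle [0.5535 0.169  0.0299] 0.006775363421267673 cloud mean [0.553  0.1688 0.0743]
t 6.975 pos [0.4807 0.1155 0.1737] th 36.37101729304835 F [ 0.167   0.3757 -0.0246] w 0.04659560365471256 shift cm [ 9.0238  0.0336 17.3635] spin 0.006475473345530318
```

View pics/w7.png

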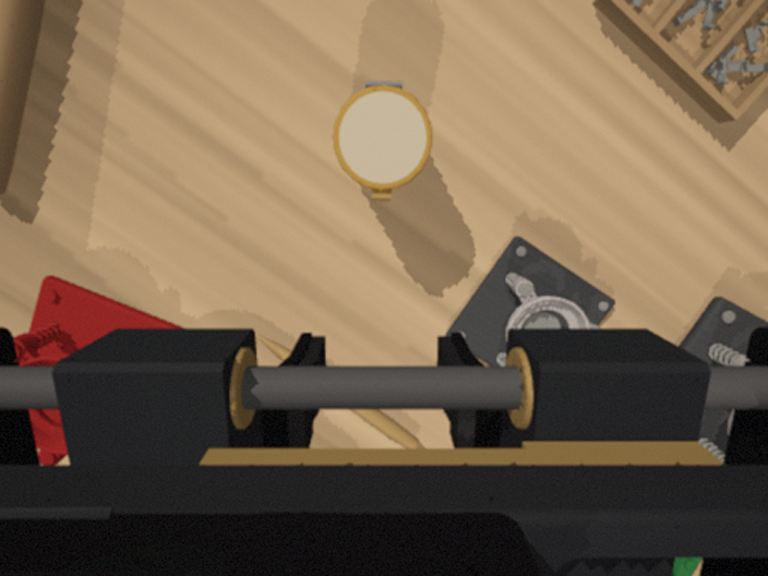

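Request:
arm_command --pt "3 0 0 0 8.7" --pt "6 0 0 0 8.7" --pt "9 0 0 0 8.7" --pt "9 0 2 0 8.7" --pt "9 0 5 0 8.7"

```text
time: 7.6
position: [0.554, 0.1696, 0.1225]
tool_rot: [0.95, 0.313, 0.0, -0.0]
ft_force: [0.1, -0.9, -0.2]
grip_width: 0.0862
```

```bash
python3 -c "
from h import *
to(.5535,.169,0,36); snap('wrist','w8',None,1.5)"
```

```text
t 7.6 pos [0.554  0.1696 0.1225] th 36.43516662089386 F [ 0.087  -0.8983 -0.1991] w 0.08615765560319749 shift cm [-0.0782  0.0186 12.2492] spin 0.0075950903293758
```

View pics/w8.png

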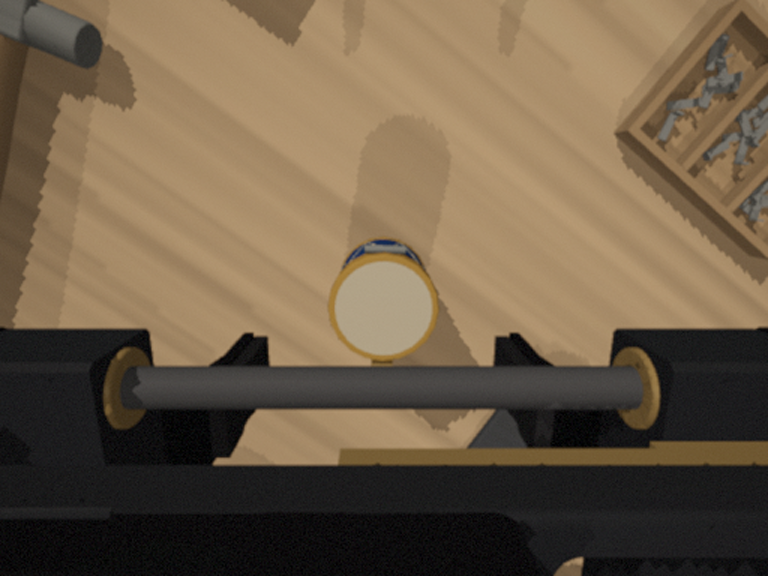

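Request:
arm_command --pt "0 0 4 0 8.7" --pt "0 0 8 0 8.7" --pt "0 0 11 0 8.7" --pt "0 0 12 0 8.7" --pt "0 0 12.1 0 8.7"

```text
time: 8.28
position: [0.5528, 0.1689, 0.0026]
tool_rot: [0.95, 0.312, -0.001, -0.0]
ft_force: [0.4, 0.2, 0.8]
grip_width: 0.087
```

Request:
arm_command --pt "0 0 0 0 5" --pt "0 0 0 0 5" --pt "0 0 0 0 5" --pt "0 0 0 0 5" --pt "0 0 0 0 5" --newtons 40

```text
time: 8.9
position: [0.5536, 0.1687, 0.0041]
tool_rot: [0.95, 0.312, 0.001, 0.0]
ft_force: [0.0, -1.4, 4.8]
grip_width: 0.0587
```

```bash
python3 -c "
from h import *
to(.5535,.169,0,36); snap('wrist','w9',None,1.5)"
```

```text
t 8.9 pos [0.5536 0.1687 0.0041] th 36.36656337623243 F [ 0.0409 -1.4314  4.7806] w 0.05870223703210066 shift cm [ 0.0085 -0.0362  0.4051] spin 0.0063977378324825895
```

View pics/w9.png

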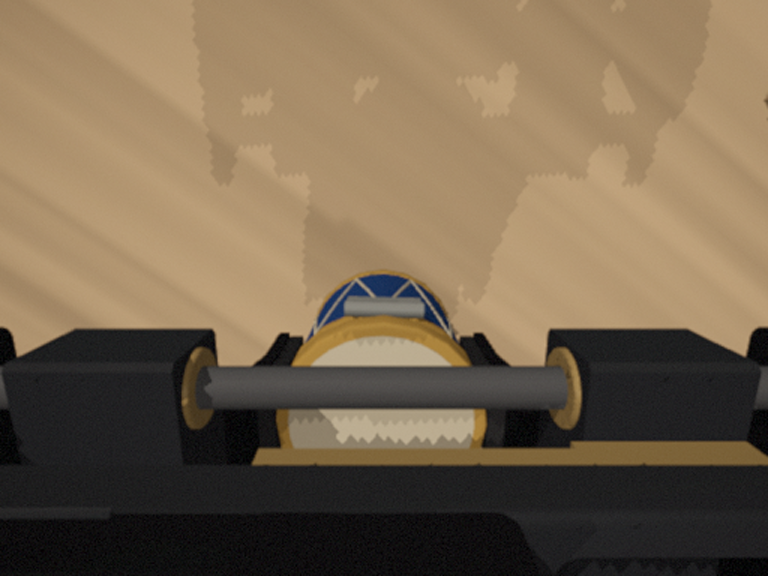

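Request:
arm_command --pt "0 0 0 0 5" --pt "0 0 0 0 5" --pt "0 0 0 0 5"

```text
time: 9.32
position: [0.5536, 0.1686, 0.004]
tool_rot: [0.95, 0.312, 0.001, 0.0]
ft_force: [-0.8, -1.3, 5.2]
grip_width: 0.0591
```

Request:
arm_command --pt "0 0 0 0 6.8" --pt "0 0 0 0 6.8" --pt "0 0 0.3 0 6.8" --pt "0 0 0.5 0 6.8" --pt "0 0 0.5 0 6.8"

```text
time: 9.95
position: [0.5527, 0.1687, -0.0021]
tool_rot: [0.95, 0.312, -0.0, -0.0]
ft_force: [0.5, 0.2, 0.1]
grip_width: 0.0682
```

Request:
arm_command --pt "0 0 0 0 5" --pt "0 0 0 0 5" --pt "0 0 0 0 5" --pt "0 0 0 0 5"

```text
time: 10.45
position: [0.5532, 0.1686, -0.0016]
tool_rot: [0.95, 0.312, 0.0, 0.0]
ft_force: [0.0, 0.2, -1.4]
grip_width: 0.0588
```

Request:
arm_command --pt "0 0 -1 0 5" --pt "0 0 -3 0 5" --pt "0 0 -6 0 5" --pt "0 0 -10 0 5" --pt "0 0 -14 0 5"

```text
time: 11.08
position: [0.5524, 0.1687, 0.1398]
tool_rot: [0.95, 0.312, -0.0, -0.0]
ft_force: [1.3, 0.7, -1.8]
grip_width: 0.0587
```

```bash
python3 -c "
from h import *
to(.568,-.1905,.16,11); snap('wrist','w10',None,1.5); snap('scene','s10',(240,100,380,240),5)
lid('w10')"
```

```text
t 11.075 pos [0.5524 0.1687 0.1398] th 36.372383618469314 F [ 1.2726  0.688  -1.7799] w 0.05867064858460856 shift cm [-20.0483  29.8481  -2.0189] spin 0.44283163322136226
lid 4263 [0.5576 0.1731 0.2158] tilt 0.049363112530527754 dir 34.0381146176836 0.0011166560708758804
```

View pics/w10.png

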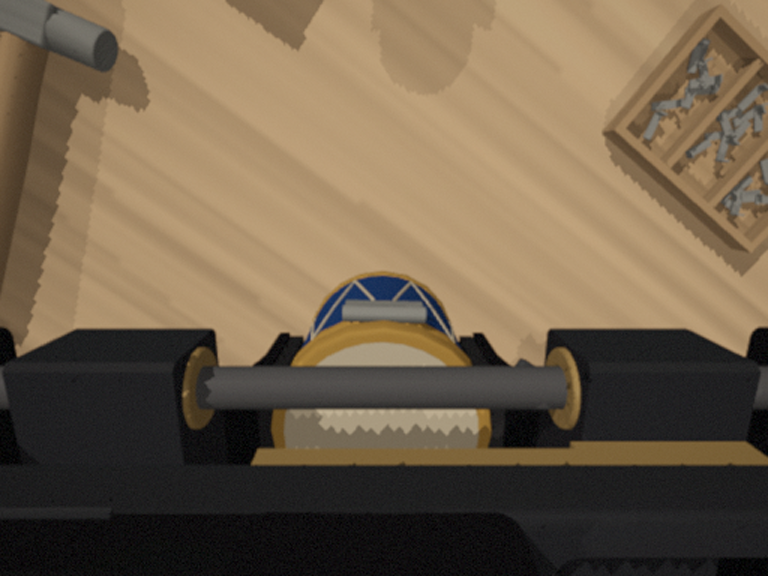

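View pics/s10.png

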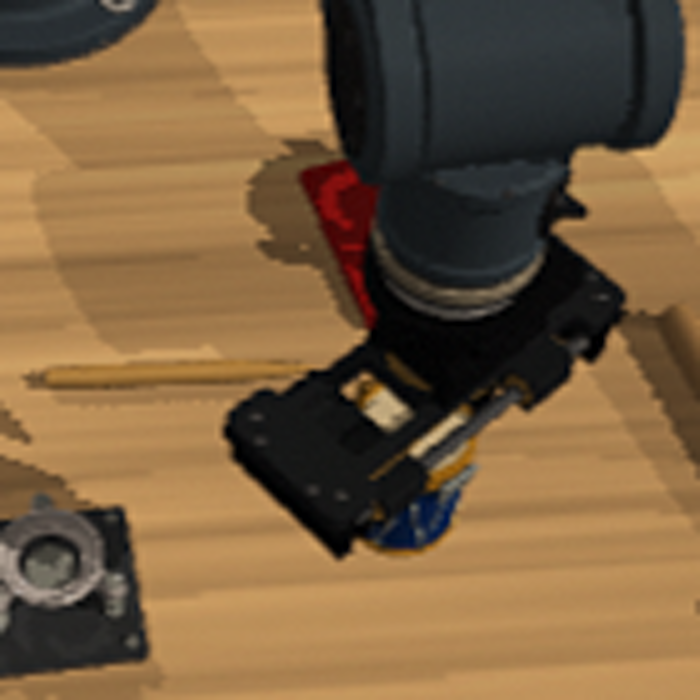

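Run:
```python
from h import *
for src,z0 in (('w9',.074),('w10',.074+.1398+.0016)):
    w,p=cloud(src); q=w.reshape(-1,3)
    c=np.array([.5535,.169])
    h=cv2.cvtColor(p,cv2.COLOR_RGB2HSV).reshape(-1,3)
    t=q[(np.hypot(*(q[:,:2]-c).T)<.028)&(abs(q[:,2]-z0)<.008)]
    for _ in range(6):
        A=np.c_[t[:,:2]-c,np.ones(len(t))]; k=np.linalg.lstsq(A,t[:,2],rcond=None)[0]; r=A@k-t[:,2]; t=t[abs(r)<2*r.std()]
    a=np.radians(36); e=np.array([[np.cos(a),np.sin(a)],[np.sin(a),-np.cos(a)]])
    print(src,len(t),'slope tool x,y',e@k[:2],k[2]-z0,r.std())
```

```text
w9 4821 slope tool x,y [-0.0032  0.003 ] 0.0003898614208120016 0.00044001659952317405
w10 4758 slope tool x,y [-0.004 -0.003] 0.0004098973785141291 0.0004338422585354173
```

```bash
python3 -c "
from h import *
to(.468,-.21,.14,11)"
```

```text
t 11.175 pos [0.5563 0.1693 0.1435] th 36.38190666284336 F [ 1.0473  0.7222 -1.0621] w 0.058634883470850115 shift cm [-29.6097  25.296    0.2072] spin 0.44299784170050294
```

Request:
arm_command --pt "-3.4 2.9 0 0.05 5" --pt "-7.6 6.5 0 0.12 5" --pt "-11.8 10.1 0 0.19 5" --pt "-16 13.7 0 0.26 5" --pt "-20.2 17.3 0 0.33 5"

```text
time: 11.8
position: [0.4916, -0.0916, 0.1377]
tool_rot: [0.989, 0.151, -0.001, -0.0]
ft_force: [1.6, 0.2, -0.9]
grip_width: 0.0587
```

Request:
arm_command --pt "-2 5 0 0.06 5" --pt "-4.2 10 0 0.113 5" --pt "-4.7 11.2 0 0.113 5" --pt "-4.7 11.2 0 0.113 5" --pt "-4.7 11.2 0 0.113 5"

```text
time: 12.42
position: [0.4811, -0.2094, 0.1379]
tool_rot: [0.995, 0.096, -0.001, -0.001]
ft_force: [0.5, 2.1, -1.7]
grip_width: 0.0591
```

```bash
cat > ring.py <<'E'
from h import *
def ringfit(src,c=(.569,-.191),dz=0):
    w,p=cloud(src); q=w.reshape(-1,3); c=np.array(c)
    r=np.hypot(*(q[:,:2]-c).T)
    s=q[(r<.042)&(r>.022)]
    for lo,hi in [(.058,.061),(.061,.064),(.063,.066)]:
        t=s[(s[:,2]>lo+dz)&(s[:,2]<hi+dz)]
        if len(t)<20: continue
        k=least_squares(lambda k:np.hypot(t[:,0]-k[0],t[:,1]-k[1])-k[2],[*c,.033],loss='soft_l1',f_scale=.001).x
        print(lo,len(t),k)
    a=q[(abs(q[:,2]-.0455)<.0035)&(r<.021)]; print('anvil',len(a),a.mean(0),(a.min(0)+a.max(0))/2)
E
python3 -c "
from ring import *
to(.568,-.1905,.14,11); snap('wrist','w11',None,1.5); ringfit('w11')"
```

```text
t 12.425 pos [ 0.4811 -0.2094  0.1379] th 11.06578380608133 F [ 0.4827  2.087  -1.6661] w 0.05911922192112779 shift cm [ 8.8919 -0.184  -0.2221] spin 0.0011481440106126664
0.058 633 [ 0.568  -0.1905  0.0341]
0.061 1079 [ 0.5679 -0.1905  0.0362]
0.063 1045 [ 0.568  -0.1905  0.0371]
anvil 1516 [ 0.568  -0.1904  0.045 ] [ 0.5679 -0.1904  0.0451]
```

View pics/w11.png

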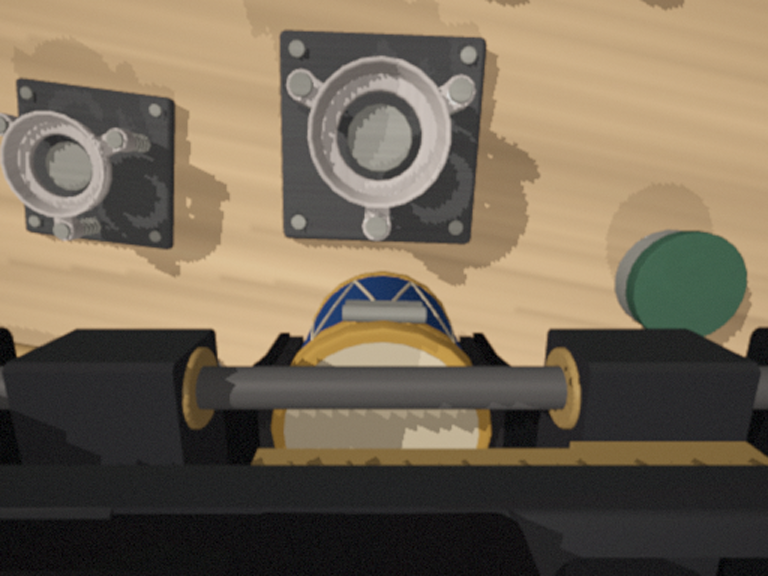

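Request:
arm_command --pt "3 -0.1 0 0 5" --pt "6 -0.1 0 0 5" --pt "8.9 -0.2 0 0 5" --pt "8.9 -0.2 2 0 5" --pt "8.9 -0.2 5 0 5"

```text
time: 13.1
position: [0.5701, -0.1905, 0.0886]
tool_rot: [0.995, 0.097, 0.001, 0.001]
ft_force: [-0.6, -0.3, -2.1]
grip_width: 0.0586
```

Request:
arm_command --pt "0 0 0.5 0 5" --pt "0 0 1 0 5" --pt "0 0 1 0 5" --pt "0 0 1 0 5"

```text
time: 13.6
position: [0.5693, -0.1927, 0.0793]
tool_rot: [0.995, 0.096, 0.001, 0.001]
ft_force: [-0.5, -0.1, -0.8]
grip_width: 0.0589
```

```bash
python3 -c "
from ring import *
to(.568,-.1905,.0534,11); snap('wrist','w12',None,1.5); ringfit('w12'); snap('scene','s12',(140,180,240,270),8)"
```

```text
t 13.6 pos [ 0.5693 -0.1927  0.0793] th 10.98904528849451 F [-0.4943 -0.0967 -0.7923] w 0.058886356074906054 shift cm [-0.0914 -0.2463  2.5888] spin -0.0001911957843769207
0.058 307 [ 0.5681 -0.1905  0.034 ]
0.061 652 [ 0.5684 -0.1906  0.0362]
0.063 715 [ 0.5684 -0.1905  0.0371]ring.py:11: RuntimeWarning: Mean of empty slice.
  a=q[(abs(q[:,2]-.0455)<.0035)&(r<.021)]; print('anvil',len(a),a.mean(0),(a.min(0)+a.max(0))/2)
  ret = um.true_divide(
Traceback (most recent call last):
  File "ring.py", line 11, in ringfit
    a=q[(abs(q[:,2]-.0455)<.0035)&(r<.021)]; print('anvil',len(a),a.mean(0),(a.min(0)+a.max(0))/2)
                                                                             ~~~~~^^^
ValueError: zero-size array to reduction operation minimum which has no identity
```

View pics/w12.png

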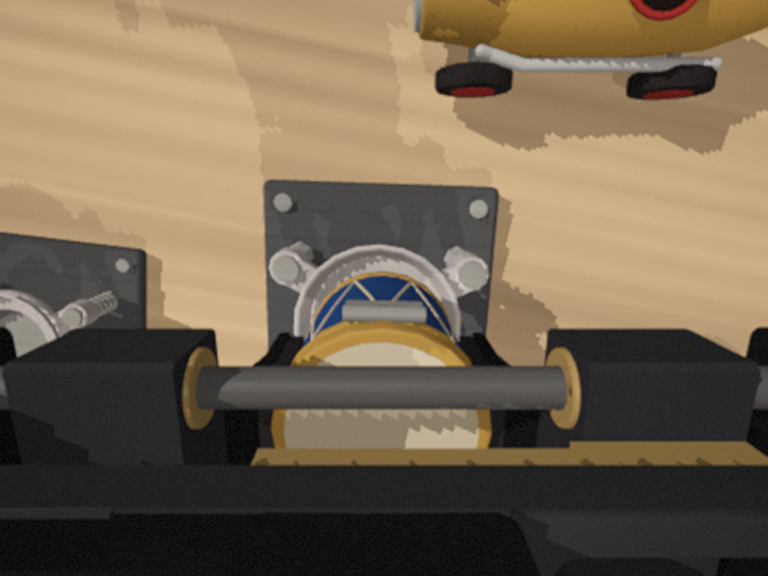

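```bash
cat >> ring.py <<'E'
def rel(src,z0,c0=(.569,-.1915)):
    w,p=cloud(src); q=w.reshape(-1,3); c=np.array(c0)
    h=cv2.cvtColor(p,cv2.COLOR_RGB2HSV).reshape(-1,3)
    r=np.hypot(*(q[:,:2]-c).T)
    # blue shell
    t=q[(r<.036)&(q[:,2]>z0+.008)&(q[:,2]<z0+.058)&(h[:,0]>95)&(h[:,0]<130)&(h[:,1]>120)]
    k=least_squares(lambda k:np.hypot(t[:,0]-k[0],t[:,1]-k[1])-.029,c,loss='soft_l1',f_scale=.0005)
    print('shell',len(t),k.x,np.abs(k.fun).mean())
    # lid rim
    t=q[(abs(q[:,2]-z0-.070)<.0033)&(r<.034)&(r>.026)]
    k=least_squares(lambda k:np.hypot(t[:,0]-k[0],t[:,1]-k[1])-.030,c,loss='soft_l1',f_scale=.0005)
    print('rim',len(t),k.x,np.abs(k.fun).mean())
E
python3 -c "
from ring import *
rel('w12',.081); rel('w11',.1395,(.481,-.2094)); to(.568,-.1905,.0534,11)"
```

```text
shell 800 [ 0.5693 -0.1923] 0.00010718309598594137
rim 1777 [ 0.5693 -0.1916] 0.00158790528399133
shell 799 [ 0.4811 -0.209 ] 0.00011858769156638137
rim 1688 [ 0.4814 -0.2093] 0.0015053348897945016
t 13.65 pos [ 0.5693 -0.1928  0.0793] th 10.980680409267102 F [ 0.1051 -0.5572 -1.0245] w 0.058728630614966915 shift cm [-0.0842 -0.2497  2.586 ] spin -0.00033719046842686253
```

Request:
arm_command --pt "-0.1 -0.2 0 0 5" --pt "-0.1 -0.2 0.7 0 5" --pt "-0.1 -0.2 1.3 0 5" --pt "-0.1 -0.2 1.3 0 5" --pt "-0.1 -0.2 1.3 0 5"

```text
time: 14.28
position: [0.5674, -0.1906, 0.0651]
tool_rot: [0.995, 0.096, -0.0, -0.0]
ft_force: [0.6, 0.1, -2.2]
grip_width: 0.0586
```

```bash
python3 -c "
from ring import *
to(.568,-.1905,.0534,11); snap('wrist','w13',None,1.5); rel('w13',.0675); ringfit('w13')" 2>&1 | grep -v -i warn
```

```text
a=q[(abs(q[:,2]-.0455)<.0035)&(r<.021)]; print('anvil',len(a),a.mean(0),(a.min(0)+a.max(0))/2)
  ret = um.true_divide(
Traceback (most recent call last):
  File "ring.py", line 11, in ringfit
    a=q[(abs(q[:,2]-.0455)<.0035)&(r<.021)]; print('anvil',len(a),a.mean(0),(a.min(0)+a.max(0))/2)
                                                                             ~~~~~^^^
ValueError: zero-size array to reduction operation minimum which has no identity
t 14.275 pos [ 0.5674 -0.1906  0.0651] th 10.986603749332446 F [ 0.5522  0.0717 -2.1773] w 0.05863804626620155 shift cm [ 0.0663 -0.0008  1.1734] spin -0.00023380868157131353
shell 799 [ 0.5674 -0.1903] 0.00013296645986082627
rim 2079 [ 0.5675 -0.1915] 0.0015169013573408194
0.058 361 [ 0.5681 -0.1905  0.034 ]
0.061 725 [ 0.5686 -0.1905  0.0361]
0.063 764 [ 0.5685 -0.1905  0.037 ]
```

Request:
arm_command --pt "0.1 0 0.5 0 5" --pt "0.1 0 1.0 0 5" --pt "0.1 0 1.2 0 5" --pt "0.1 0 1.3 0 5" --newtons 50

```text
time: 14.82
position: [0.5681, -0.1903, 0.0526]
tool_rot: [0.995, 0.096, -0.0, -0.0]
ft_force: [-2.5, 0.5, 3.8]
grip_width: 0.0582
```

Request:
arm_command --pt "0 0 0.1 0 5" --pt "0 0 0.2 0 5" --pt "0 0 0.3 0 5" --pt "0 0 0.3 0 5"

```text
time: 15.32
position: [0.5681, -0.1903, 0.0496]
tool_rot: [0.995, 0.096, -0.0, -0.0]
ft_force: [-1.4, 1.4, 5.9]
grip_width: 0.0586
```

```bash
python3 -c "
from ring import *
to(.568,-.1905,.0434,11); snap('wrist','w14',None,1.5); rel('w14',.053)"
```

```text
t 15.325 pos [ 0.5681 -0.1903  0.0496] th 10.99060572100862 F [-1.3754  1.3843  5.864 ] w 0.058573892965760314 shift cm [-0.0156  0.0168  0.6157] spin -0.0001639610992505074
shell 780 [ 0.568  -0.1899] 0.00014350168466368136
rim 2401 [ 0.5674 -0.1918] 0.001472440108054609
```

View pics/w14.png

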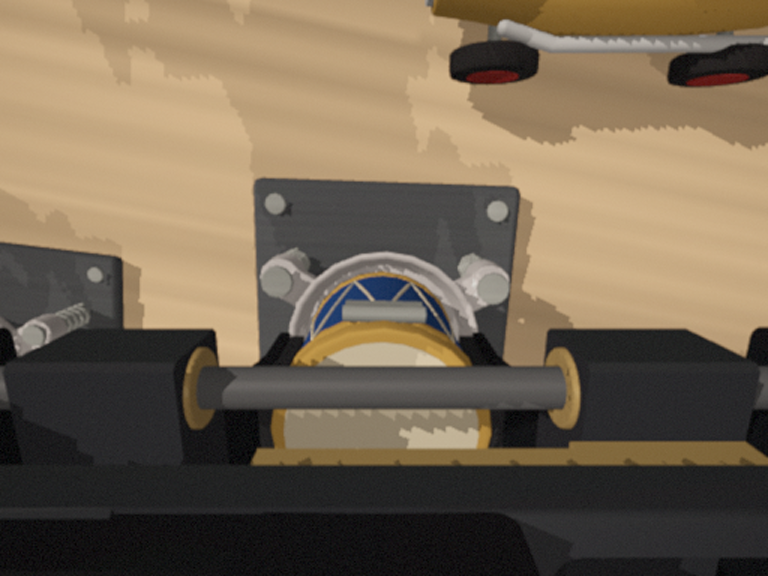

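Request:
arm_command --pt "0 0 0.1 0 5" --pt "0 0 0.2 0 5" --pt "0 0 0.3 0 5" --pt "0 0 0.4 0 5" --pt "0 0 0.4 0 5"

```text
time: 16.0
position: [0.5681, -0.1903, 0.0459]
tool_rot: [0.995, 0.096, -0.0, -0.0]
ft_force: [-2.4, 2.4, 7.4]
grip_width: 0.0584
```

Request:
arm_command --pt "0 0 0.1 0 5" --pt "0 0 0.15 0 5" --pt "0 0 0.2 0 5" --pt "0 0 0.2 0 5"

```text
time: 16.5
position: [0.5682, -0.1903, 0.0442]
tool_rot: [0.995, 0.096, -0.0, -0.0]
ft_force: [-3.5, 1.5, 9.4]
grip_width: 0.0587
```

Request:
arm_command --pt "0 0 0.05 0 5" --pt "0 0 0.1 0 5" --pt "0 0 0.1 0 5"

```text
time: 16.88
position: [0.5682, -0.1903, 0.0433]
tool_rot: [0.995, 0.096, -0.0, -0.0]
ft_force: [-4.1, 1.7, 9.5]
grip_width: 0.0586
```

Request:
arm_command --pt "0 0 0.05 0 5" --pt "0 0 0.1 0 5" --pt "0 0 0.1 0 5"

```text
time: 17.25
position: [0.5682, -0.1903, 0.0432]
tool_rot: [0.995, 0.096, 0.0, 0.0]
ft_force: [-4.8, 2.2, 14.3]
grip_width: 0.0588
```

Request:
arm_command --pt "0 0 0.05 0 5" --pt "0 0 0.1 0 5" --pt "0 0 0.15 0 5" --pt "0 0 0.15 0 5" --pt "0 0 0.15 0 5"

```text
time: 17.88
position: [0.5683, -0.1904, 0.0432]
tool_rot: [0.995, 0.096, 0.0, 0.0]
ft_force: [-7.2, 1.8, 23.4]
grip_width: 0.0588
```

Run:
```python
from ring import *
to(.568,-.1905,.0434,11); snap('wrist','w15',None,1.5); rel('w15',.045)
snap('scene','s15',(140,180,240,270),8)
w,p=cloud('w15'); q=w.reshape(-1,3); c=np.array([.568,-.1905]); z0=.119
t=q[(np.hypot(*(q[:,:2]-c).T)<.028)&(abs(q[:,2]-z0)<.008)]
for _ in range(6):
    A=np.c_[t[:,:2]-c,np.ones(len(t))]; k=np.linalg.lstsq(A,t[:,2],rcond=None)[0]; r=A@k-t[:,2]; t=t[abs(r)<2*r.std()]
print('lid slope',k[:2],'z',k[2],r.std())
r=np.hypot(*(q[:,:2]-c).T); s=q[(r>.034)&(r<.039)&(q[:,2]>.04)&(q[:,2]<.07)]; print('ring lip z',np.percentile(s[:,2],[5,50,95]))
t=s
k=least_squares(lambda k:np.hypot(t[:,0]-k[0],t[:,1]-k[1])-k[2],[*c,.036],loss='soft_l1',f_scale=.001).x;print(k)
to(.568,-.1905,.0434,11)
```

```text
t 17.875 pos [ 0.5683 -0.1904  0.0432] th 11.000255134295784 F [-7.2201  1.7949 23.3651] w 0.05877501330953733 shift cm [-0.0338  0.0078 -0.0246] spin 4.452933496194645e-06
shell 785 [ 0.5681 -0.1899] 0.00014188189512506552
rim 1753 [ 0.5688 -0.1911] 0.0015136811664558233
lid slope [-0.0036  0.0023] z 0.1192573679721821 0.0004274384926763458
ring lip z [0.0495 0.0535 0.0553]
[ 0.5689 -0.1903  0.036 ]
t 17.975 pos [ 0.5683 -0.1903  0.0432] th 11.00452565383534 F [-6.8873  3.4597 23.3475] w 0.058103040601904715 shift cm [-0.036   0.0102 -0.0218] spin 7.898756023220363e-05
```

View pics/w15.png

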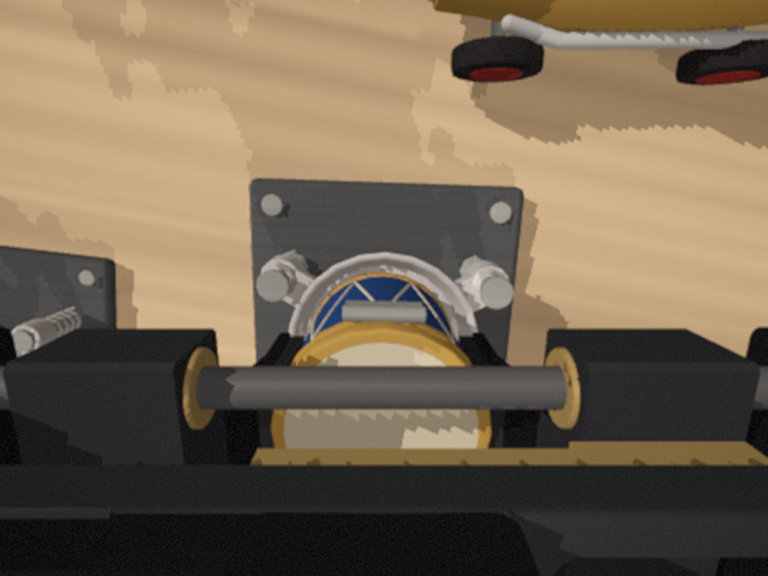

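View pics/s15.png

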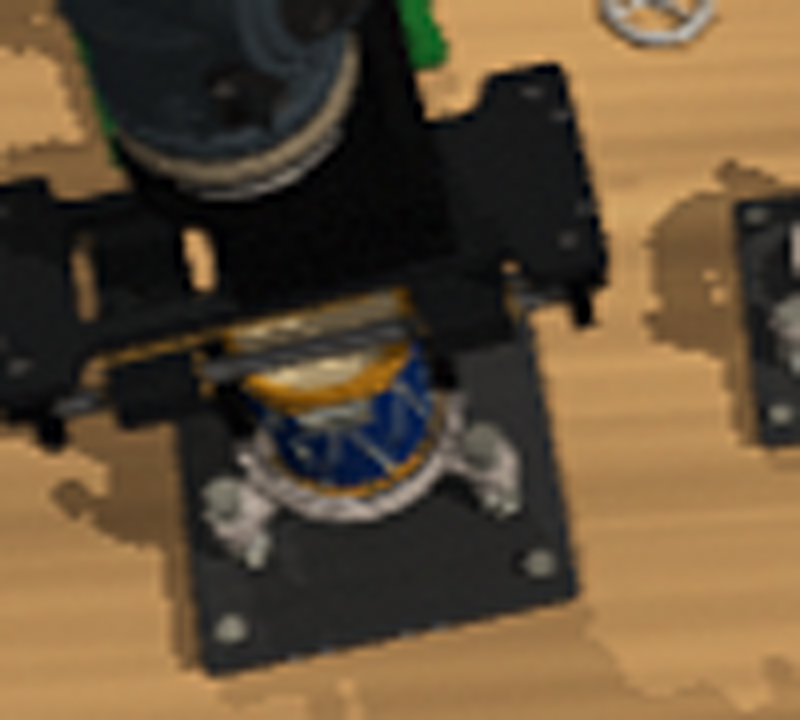

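```bash
python3 -c "
from h import *
print(robot.hand_in()); o=robot.get_obs(); print(o['time'],o['position'],o['ft_force'],o['grip_width'])"
```

```text
the job is handed in; nothing more can be done
None
the job is handed in; nothing more can be done
```

I closed the drum's lid on the bench and stood the drum in the larger dark cradle. I then pressed it onto the anvil and handed in at about 18 s while still holding it there. The hand-in gave no verdict, and the state could not be read afterwards.

| Check | Last reading | Expected or limit |
|---|---|---|
| Lid slope after pressing, on the bench | about 0.004 rad | below 0.035 rad |
| Lid slope in the cradle (drum and lid together) | about 0.004 rad | below 0.035 rad for the lid, 0.06 rad for the drum |
| Height of the lid top | 119.3 mm | 119 mm with the bottom on the anvil |
| Drum centre from ring centre | within about 1 mm | within 5 mm |
| Upward force at the wrist | 23.4 N | under 120 N |
| Grip command | 50 N | at least 3 N on the drum |

- **Ring travel:** the ring's lip measured about 10 mm below its raised height. The tool stopped sinking while the force kept rising, so I take the drum's bottom to be on the anvil. Subtracting the spring force leaves roughly 13 N on the anvil.
- **Finger length:** the fingers end about 20 mm short of the reported TCP. My first press on the lid therefore stopped too high, and I allowed for this from then on.
- **First grip:** it seems to have caught the upper hoop, so I opened and gripped again about 6 mm lower before lifting.
- **Ring position:** the top camera placed the ring about 5 mm from where the wrist camera did. I used the wrist camera, and the drum seated cleanly.
- **Sideways force:** about 7 N remained at the end, and the drum did not slip in the grip.
- **Bystanders:** I touched none of the other things on the bench, but I did not measure their positions again at the end.

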